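Lower the sample lift on its ratchet

TASK

Lower the little bench lift until its platform, with the jar on it, is level with the receiving shelf beside it: press down on the round screw head on the pawl's tail, gently, so that the pawl lifts clear and the drum turns back, then let the pawl drop into the teeth so that it holds the platform level with the shelf. Work the lift only through the pawl (never push harder than about 15 N, do not push the platform, the jar, the shelf or the wheel) and leave everything else where it is.

Things in the scene. Friction and masses are not known exactly. Their poses are not given: they have to be found in the camera images.
- lift: bench lift bolted down on a grey base plate 130 x 360 x 12 mm. Origin on the bench under the ratchet wheel; own x points away from the robot at yaw 0, own y to the left along the plate. From own right (-y) to left: pawl tail with screw, pawl pivot (y -60 mm), toothed wheel, mast (200 mm tall, y +42 mm), platform (y +50 to +150), receiving shelf (y +158 to +234).
- wheel (a point): centre of the steel ratchet wheel (76 mm across, 12 mm thick, 16 teeth, axle along own x of the lift). Behind it is the small geared drum on which the platform hangs by a rack.
- drum: the ratchet wheel and drum, one piece; origin on the axle. It turns back as the platform sinks and needs no touching.
- pawl: steel rocker above the wheel, origin on its pivot: nose to own left hooks a tooth at the top of the wheel, tail to own right. Pressing the tail down 7.5 mm lifts the nose clear of the teeth; a hard stop comes at 10.5 mm. Its spring resists at the tail with about 4 N at first and 8 N at the stop, a little more to free the nose under load, and drops the pawl when let go.
- tail (a point): point on the flat top of the pawl's tail, 65 mm to own right of the pivot. On it stands the press screw: a round flat steel head 24 mm across, 8 mm thick, its top 14 to 38 mm above this point (screwed to a different height each time, not measured: feel for it). Free from above; the pivot post, 137 mm tall, is 50 mm away.
- nose_tip (a point): lower tip of the pawl's nose, on the side that bears on the tooth, 60 mm to own left of the pivot. It is 117 mm above the bench when fully down between two teeth, 123 mm level with the tooth tips, 124 mm or more clear of the wheel, 126.5 mm at the stop.
- platform: the moving part of the lift: platform plate 100 x 100 x 6 mm of aluminium with its rack, and the jar standing loose on it. While the pawl is clear it sinks by its weight, slowly (about 5 to 8 mm/s). One tooth is 5.9 mm of height: let go over a tooth, it sinks on to the next, up to 5.9 mm more. The pawl cannot raise it again.
- platform_edge (a point): middle of the platform's left edge, on its top face: 150 mm above the bench at the start; it can sink 80 mm.
- receiving_shelf: fixed-height aluminium shelf 100 x 76 x 6 mm, empty, clamped to its post to the left of the platform, at a different height each time; not to be moved.
- shelf_edge (a point): middle of the shelf's right edge, on its top face, 8 mm to the left of the platform's edge and 28 to 60 mm lower than the platform at the start.
- jar: low white screw jar, 71 mm across, 28 mm tall, standing loose on the platform; origin under its centre. It rides down with the platform and will be slid across later by hand; it is not to be touched.
- tube_a: bystander: capped sample tube lying on the base plate under the platform, 81 x 40 x 17 mm; origin under its centre
- strip_a: bystander: white strip of small tubes on the bench behind the lift, 19 x 54 x 14 mm; origin under its centre
- pen_a: bystander: pen, 11 x 145 x 9 mm; origin under its centre
- amber_bottle: bystander: brown reagent bottle with black cap, 50 mm across, 98 mm tall; origin under its centre
- white_bottle: bystander: white dropper bottle with green cap, 42 mm across, 99 mm tall; origin under its centre
- petri_a: bystander: petri dish on the bench, 61 mm across, 14 mm tall; origin under its centre

How it is judged:
By the outcome, as a careful person would: the job done as asked, in the order asked, and still so for the second after the job is handed in, with the robot touching nothing.
It also fails if it takes over 48 s, if anything falls off the work surface, if the arm or the gripper's body presses on something with over 40 N, if the wrist force passes 120 N, or if a joint passes its speed limit or range.

ROBOT

A 6-joint arm with a two-finger parallel gripper is mounted at the origin on the work surface; the furniture and walls round the work are solid. World frame = base frame: x ahead of the robot, y to its left, z up, the work surface at z = 0. Lengths are in m, angles in rad, forces in N, time in s.
With the tool pointing down it reaches from about 0.325 to 0.9 m from the base axis. Payload 6.1 kg.
Tool frame: the origin (TCP) lies midway between the tips of the shut fingers; the grasp point (between the pads) lies 19 mm behind it; z points along the fingers, y is the line along which they close (so a half turn about z gives the same grasp; the last joint's range is limited). The gripper opens to 87 mm and grips with 3 to 60 N. Pads are 19 mm wide; open, the fingers measure 117 mm over their backs; the gripper's body (75 mm by 190 mm) begins 51 mm behind the grasp point.
Start: joints at [1.184, 0.22, 1.526, -0, 1.395, -0.126], TCP at [0.161, 0.604, 0.223] pointing down, gripper open.
Joint ranges: [-2.98, 2.98], [-0.91, 2.08], [0.09, 2.57], [-1.24, 4.39], [0.2, 2.65], [-2.68, 2.68]. Speed limits (rad/s): [2.57, 2.57, 3.01, 3.14, 3.14, 3.14].

INTERFACE

Orientations are given as a unit quaternion [x, y, z, w].
In Python, from station import sense, read_camera, bot gives the robot as it stands.
- The arm moves only by the tool play_rows, never from a script. Its argument "deltas" is a list of rows, each a list of 4 numbers: the shift along the tool's x, y, z in mm, then the turn about the tool's z in rad. A call has 1 to 8 rows; each row shifts and turns the commanded pose from where the row before left it, along the tool's axes as they then stand; what a row does not reach is not made up. A row lasts 1/8 s, in which the tool goes at most 62.5 mm and 10.7 degrees, less where a joint would pass 70% of its speed; a pose out of reach is approached as far as the arm can. A call with a gripper value outside its range is refused whole. "jaw" is the closure, from -1 (fully open) to 1 (shut), so that 0 is half open, set as the call begins (left out, the last holds). The fingers move at their own pace and stop on an object; "grip_force" is the grip in N (left out, the last holds). Time passes only in rows, so rows that do not move let the fingers close. It gives the time, the measured TCP pose, the force, the opening and the grip force at its end, in the units of the state.
- sense(): the state, without advancing time (a new reading comes with each control period).
- read_camera(name): name is "scene" or "top"; returns a dict with "pixels" (420x560x3 uint8, red, green, blue), "K" (3x3 intrinsics, pixels), "k1" (the pictures are not rectified: a ray, as slopes to the right and down, at radius r is drawn at 1 + k1 r^2 times it, then the intrinsics apply), "T" (4x4, takes a point from camera to world coordinates). Camera axes: x right, y down, z forward; pixel columns grow to the right and rows downward; lengths in m; the calibration is good to about 2 mm. A picture is of the moment at which its call begins. There is no depth.
- bot.hand_in(): hands the job in; it is judged then, once.
The state is a dict: "clock": time; "q": joint angles; "dq": joint speeds; "joint_efforts": joint torques, N m; "eef_pos": TCP position; "tool_rot": TCP orientation; "force": force on the tool from outside, world axes, zero at the start; "wrist_torque": the same for the moment, N m; "gripper_width": finger opening in m; "gripper_force": force on a finger pad.
Only numpy, scipy, OpenCV 4.12 (cv2) and the standard library are available. Lean on these libraries where they do the work, as an engineer would, in place of code of your own. Each camera call takes 0.05 s, during which the arm holds its last target. There are 200 camera calls.

## Working session

There is one attempt and no reset: what is moved stays moved. The work goes in short steps, Python scripts to look and compute and a tool call to move; the robot and the scene stay as the last step left them, time stands still between calls to the robot, and variables do not carry over. Pictures are saved under pics/ and viewed, at most 10 in all, crops included, and the job is handed in when it is done.

Besides the shell and the picture viewer there is one more tool, called after "Emit:" as a command line: name --pt "numbers of a row" for each row, then --argument value for the rest. play_rows: Moves the arm, as the interface text tells. Its arguments: {"type":"object","properties":{"deltas":{"type":"array","items":{"type":"array","items":{"type":"number"}}},"jaw":{"type":"number"},"grip_force":{"type":"number"}},"required":["deltas"]}

```bash
mkdir -p pics
cat > h.py <<'E'
import numpy as np, cv2
from station import sense, read_camera, bot
def snap(n,f=None):
    c=read_camera(n)
    if f: cv2.imwrite('pics/'+f,cv2.cvtColor(c['pixels'],cv2.COLOR_RGB2BGR))
    return c
def D(c): return np.array([c['k1'],0,0,0,0],float)
def proj(c,P):
    Ti=np.linalg.inv(c['T']); 
    return cv2.projectPoints(np.array(P,float).reshape(-1,1,3),cv2.Rodrigues(Ti[:3,:3])[0],Ti[:3,3],np.array(c['K']),D(c))[0].reshape(-1,2)
def ray(c,uv):
    p=cv2.undistortPoints(np.array(uv,float).reshape(-1,1,2),np.array(c['K']),D(c)).reshape(-1,2)
    d=np.c_[p,np.ones(len(p))]@c['T'][:3,:3].T
    return c['T'][:3,3],d
def atz(c,uv,z):
    o,d=ray(c,uv); return o+d*((z-o[2])/d[:,2])[:,None]
E
python3 - <<'E'
from h import *
for n in ('scene','top'):
    c=snap(n,n+'1.png'); print(n,np.round(c['T'],3).tolist(),np.array(c['K']).tolist(),c['k1'])
print(sense())
E
```

```text
scene [[0.867, -0.389, 0.312, 0.136], [-0.499, -0.672, 0.548, -0.646], [-0.004, -0.63, -0.777, 1.095], [0.0, 0.0, 0.0, 1.0]] [[443.65790322121256, 0.0, 281.1002394765523], [0.0, 443.65790322121256, 199.6502108070884], [0.0, 0.0, 1.0]] -0.05574455377513043
top [[-0.002, -0.998, 0.063, 0.426], [-1.0, 0.004, 0.02, 0.03], [-0.02, -0.063, -0.998, 1.46], [0.0, 0.0, 0.0, 1.0]] [[404.9827298965671, 0.0, 282.1152780558922], [0.0, 404.9827298965671, 209.200101065696], [0.0, 0.0, 1.0]] -0.09526911464672536
{'clock': 0.1, 'q': array([ 1.18390554e+00,  2.21146191e-01,  1.52748637e+00,  5.21356895e-06,
        1.39468730e+00, -1.26107685e-01]), 'dq': array([ 0.00079333, -0.00162238, -0.00169996,  0.00048323,  0.00030561,
       -0.0012455 ]), 'joint_efforts': array([ 1.60581483e-03, -4.95937407e+01, -3.88522303e+01,  7.01393676e-02,
        5.14254346e-02, -9.67065489e-05]), 'eef_pos': array([0.16094611, 0.60335347, 0.22155277]), 'tool_rot': array([ 1.30022785e-01,  9.91510630e-01, -8.34698309e-04, -2.21574619e-04]), 'force': array([0.13868024, 0.48681161, 1.05648619]), 'wrist_torque': array([0.02820111, 0.02294607, 0.00803477]), 'gripper_force': 0.0, 'gripper_width': 0.08701541454597496}
```

View pics/scene1.png

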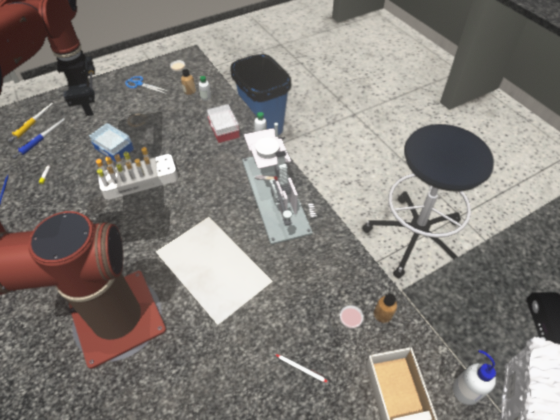

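View pics/top1.png

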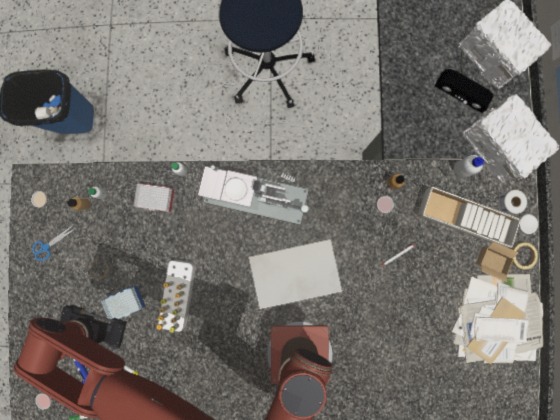

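The lift shows at scene (245–310, 130–240) and top (198–310, 165–222). The screw head is near scene (288,214) and top (305,209). I'll enlarge both.

Run:
```python
import cv2
a=cv2.imread('pics/scene1.png')[110:250,225:335]
cv2.imwrite('pics/s_c.png',cv2.resize(a,None,fx=4.2,fy=4.2,interpolation=cv2.INTER_CUBIC))
a=cv2.imread('pics/top1.png')[155:230,190:320]
cv2.imwrite('pics/t_c.png',cv2.resize(a,None,fx=6,fy=6,interpolation=cv2.INTER_CUBIC))
```

```text
(no output)
```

View pics/s_c.png

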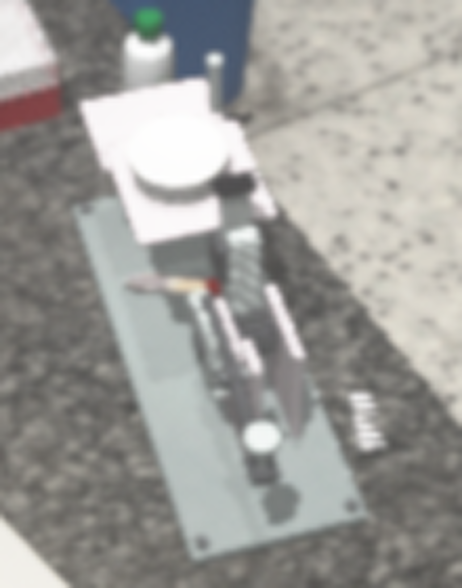

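View pics/t_c.png

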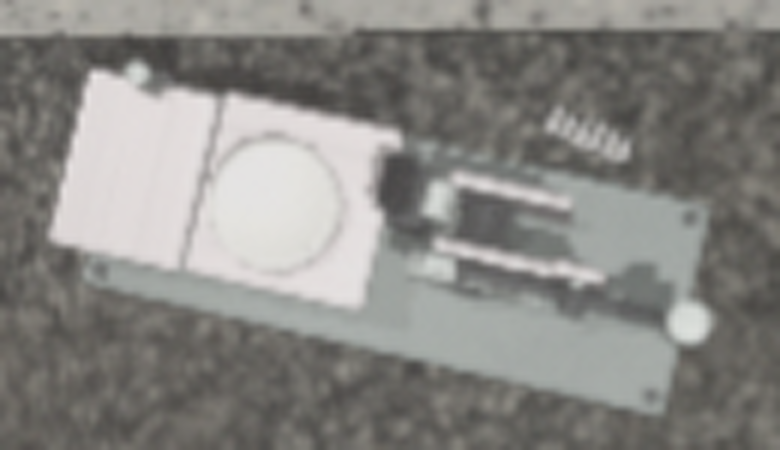

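Screw head centre is at crop pixels scene (262,436) and top (689,323). The plate corners and the platform and shelf corners can also be read. I'll fit the lift pose, head position and shelf height together.

```bash
cat > fit.py <<'E'
from h import *
from scipy.optimize import least_squares
cs,ct=snap('scene'),snap('top')
S=lambda x,y:np.array([225+(x+.5)/4.2-.5,110+(y+.5)/4.2-.5]); T=lambda x,y:np.array([190+(x+.5)/6-.5,155+(y+.5)/6-.5])
# key -> own (x,y,z) function of params p: x,y,yaw,px,py,mx(platform x),sx,zs,hx,hz
f={'pnr':lambda p:(p[3]-.065,p[4]-.18,.012),'pfr':lambda p:(p[3]+.065,p[4]-.18,.012),'pnl':lambda p:(p[3]-.065,p[4]+.18,.012),
'mnr':lambda p:(p[5]-.05,.05,.15),'mfr':lambda p:(p[5]+.05,.05,.15),'mnl':lambda p:(p[5]-.05,.15,.15),'mfl':lambda p:(p[5]+.05,.15,.15),
'snl':lambda p:(p[6]-.05,.234,p[7]),'sfl':lambda p:(p[6]+.05,.234,p[7]),'h':lambda p:(p[8],-.125,p[9])}
ob=[(cs,'pnr',S(193,558)),(cs,'pfr',S(368,517)),(cs,'pnl',S(74,208)),(cs,'mnr',S(146,243)),(cs,'mfr',S(275,213)),(cs,'mfl',S(240,122)),
(cs,'snl',S(81,102)),(cs,'sfl',S(206,80)),(cs,'h',S(262,436)),
(ct,'pnr',T(662,414)),(ct,'pfr',T(709,203)),(ct,'pnl',T(84,285)),(ct,'mnr',T(362,309)),(ct,'mfr',T(402,130)),(ct,'mnl',T(184,270)),(ct,'mfl',T(221,92)),
(ct,'snl',T(49,242)),(ct,'sfl',T(92,69)),(ct,'h',T(689,323))]
def W(p,o):
    c,s=np.cos(p[2]),np.sin(p[2]); return np.array([p[0]+c*o[0]-s*o[1],p[1]+s*o[0]+c*o[1],o[2]])
def res(p): return np.concatenate([proj(c,W(p,f[k](p)))[0]-uv for c,k,uv in ob])
p0=[.57,-.0,0.2,0,0.05,0,0,.11,0,.15]
r=least_squares(res,p0,loss='soft_l1',f_scale=.7); p=r.x
if __name__=='__main__':
    print(np.round(p,4)); 
    for (c,k,uv),e in zip(ob,res(p).reshape(-1,2)): print(k,np.round(e,2))
    print('head',W(p,f['h'](p)))
E
python3 fit.py
```

```text
[ 0.5105  0.1112 -0.2286  0.0462  0.0546  0.0466  0.0464  0.1166  0.0304
  0.1331]
pnr [-0.02  0.15]
pfr [ 0.43 -0.78]
pnl [-0.72 -1.2 ]
mnr [-1.31 -0.51]
mfr [ 0.64 -0.59]
mfl [-0.8  -1.12]
snl [-0.1   0.45]
sfl [-0.14 -0.44]
h [-0.08  0.02]
pnr [0.61 0.42]
pfr [0.79 0.31]
pnl [-0.29 -0.43]
mnr [0.09 0.09]
mfr [0.44 0.15]
mnl [ 0.04 -0.22]
mfl [ 1.01 -0.17]
snl [ 0.14 -0.15]
sfl [ 0.   -0.07]
h [ 0.26 -0.04]
head [ 0.51176864 -0.0174259   0.13310736]
```

Fit is good: head centre is about (0.512, -0.017), top near z 0.133 m (±4 mm), and the shelf about 33 mm below the platform. I'll go over the head, staying high, with the fingers shut.

Emit:
play_rows --pt "0 0 -40 0" --pt "0 0 -40 0" --pt "-40 -40 0 0" --pt "-40 -40 0 0" --pt "-40 -40 0 0" --pt "-40 -40 0 0" --pt "-40 -40 0 0" --pt "-40 -40 0 0" --jaw 1 --grip_force 20

```text
clock: 1.2
eef_pos: [0.3317, 0.3085, 0.3025]
tool_rot: [0.13, 0.992, 0.0, 0.0]
force: [0.2, 0.1, 0.1]
gripper_width: 0.015
gripper_force: 0.0
```

Emit:
play_rows --pt "-40 -40 0 0" --pt "-40 -40 0 0" --pt "-40 -40 0 0" --pt "-40 -40 0 0" --pt "-40 -40 0 0" --pt "-40 -40 0 0" --pt "0 0 0 0" --pt "0 0 0 0"

```text
clock: 2.2
eef_pos: [0.5008, 0.0165, 0.3022]
tool_rot: [0.13, 0.991, 0.0, -0.001]
force: [0.7, -0.4, -0.7]
gripper_width: 0.0005
gripper_force: 0.0
```

```bash
cat > st.py <<'E'
from h import *
from scipy.spatial.transform import Rotation as R
s=sense(); M=R.from_quat(s['tool_rot']).as_matrix()
print(s['clock'],s['eef_pos'],s['force'],s['gripper_width'],'tool d mm',np.round(M.T@(np.array([.512,-.0175,.145])-s['eef_pos'])*1000,1))
E
python3 st.py
```

```text
2.2 [0.50078285 0.01653328 0.30216686] [ 0.73802031 -0.44703339 -0.69273082] 0.0004951967387429375 tool d mm [-19.8 -30.  157.1]
```

Emit:
play_rows --pt "-10 -15 0 0" --pt "-10 -15 0 0" --pt "0 0 40 0" --pt "0 0 40 0" --pt "0 0 40 0" --pt "0 0 17 0" --pt "0 0 0 0" --pt "0 0 0 0"

```text
clock: 3.2
eef_pos: [0.5141, -0.0182, 0.1674]
tool_rot: [0.13, 0.992, -0.0, 0.001]
force: [0.4, -0.4, -0.0]
gripper_width: 0.0003
gripper_force: 0.0
```

Run:
```python
from h import *
print(sense()['eef_pos'],sense()['force'])
a=snap('scene')['pixels'][165:245,245:335];b=snap('top')['pixels'][155:235,235:325]
im=np.hstack([cv2.resize(x,None,fx=4.4,fy=4.4,interpolation=cv2.INTER_CUBIC) for x in(a,b)])
cv2.imwrite('pics/ap.png',im[:,:,::-1])
```

```text
[ 0.51405882 -0.01817558  0.16743835] [ 0.41992916 -0.37661559 -0.0060998 ]
```

View pics/ap.png

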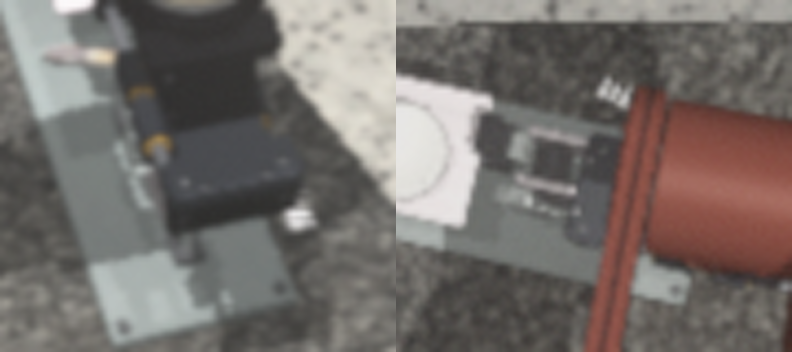

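The hand covers the head from both cameras, and it looks lined up above the tail. I'll feel downwards slowly.

Emit:
play_rows --pt "0 0 2.5 0" --pt "0 0 2.5 0" --pt "0 0 2.5 0" --pt "0 0 2.5 0" --pt "0 0 2.5 0" --pt "0 0 2.5 0" --pt "0 0 0 0"

```text
clock: 4.18
eef_pos: [0.5126, -0.0178, 0.1502]
tool_rot: [0.13, 0.992, -0.0, -0.0]
force: [-0.1, -0.3, -0.9]
gripper_width: 0.0007
gripper_force: 0.0
```

Emit:
play_rows --pt "0 0 2 0" --pt "0 0 2 0" --pt "0 0 2 0" --pt "0 0 0 0"

```text
clock: 4.68
eef_pos: [0.5126, -0.0178, 0.1443]
tool_rot: [0.13, 0.992, 0.0, -0.0]
force: [-0.0, -0.7, 0.7]
gripper_width: 0.0006
gripper_force: 0.0
```

Emit:
play_rows --pt "0 0 2 0" --pt "0 0 1 0" --pt "0 0 0 0"

```text
clock: 5.05
eef_pos: [0.5127, -0.0178, 0.1414]
tool_rot: [0.13, 0.992, 0.0, -0.0]
force: [-0.3, 0.2, 0.2]
gripper_width: 0.0007
gripper_force: 0.0
```

Emit:
play_rows --pt "0 0 2 0" --pt "0 0 1 0" --pt "0 0 0 0"

```text
clock: 5.42
eef_pos: [0.5126, -0.0178, 0.1384]
tool_rot: [0.13, 0.992, -0.0, -0.0]
force: [0.5, 0.6, -0.0]
gripper_width: 0.0006
gripper_force: 0.0
```

Run:
```python
from h import *
print(sense()['eef_pos'],sense()['force'],sense()['clock'])
a=snap('scene','ref.png')['pixels'][110:250,225:335]
cv2.imwrite('pics/s2.png',cv2.resize(a,None,fx=4.2,fy=4.2,interpolation=cv2.INTER_CUBIC)[:,:,::-1])
```

```text
[ 0.51262051 -0.01781572  0.13837891] [ 0.47252427  0.62157765 -0.00164945] 5.425
```

View pics/s2.png

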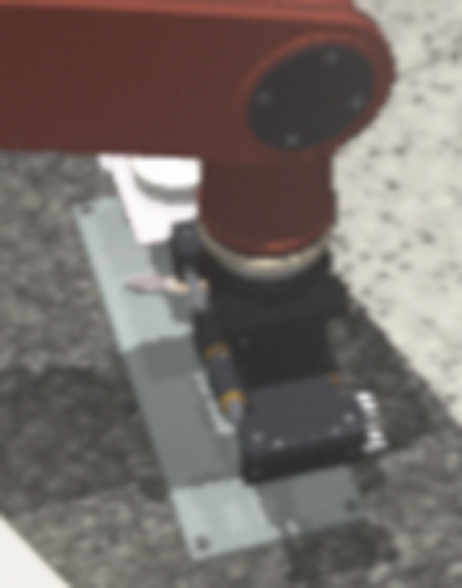

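The platform's near-right corner (crop 146,243) stays visible while pressing, so I can track its height in the scene image. I'll go on feeling down.

Emit:
play_rows --pt "0 0 2 0" --pt "0 0 1 0" --pt "0 0 0 0"

```text
clock: 5.85
eef_pos: [0.5126, -0.0178, 0.1354]
tool_rot: [0.13, 0.992, -0.0, -0.0]
force: [0.4, 0.2, -0.1]
gripper_width: 0.0005
gripper_force: 0.0
```

Emit:
play_rows --pt "0 0 2 0" --pt "0 0 0 0"

```text
clock: 6.1
eef_pos: [0.513, -0.018, 0.1341]
tool_rot: [0.13, 0.992, -0.0, 0.0]
force: [-1.9, -0.4, 3.9]
gripper_width: 0.0006
gripper_force: 1.8
```

Emit:
play_rows --pt "0 0 2 0" --pt "0 0 0 0"

```text
clock: 6.35
eef_pos: [0.513, -0.0183, 0.1323]
tool_rot: [0.13, 0.992, -0.0, 0.0]
force: [-1.8, -1.8, 5.5]
gripper_width: 0.0002
gripper_force: 3.0
```

Contact at z≈0.1345. Clear should come at about 0.127, with the stop near 0.124. I'll write the platform tracker before going on.

```bash
cat > trk.py <<'E'
from h import *
import fit
ref=cv2.cvtColor(cv2.imread('pics/scene1.png'),cv2.COLOR_BGR2GRAY).astype(np.float32)
def track():
    c=read_camera('scene'); g=cv2.cvtColor(c['pixels'],cv2.COLOR_RGB2GRAY).astype(np.float32)
    p=fit.p; K=6; up=lambda a:cv2.resize(a,None,fx=K,fy=K,interpolation=cv2.INTER_CUBIC)
    o=fit.W(p,fit.f['mnr'](p)); a=proj(c,o)[0]; best=[]
    t=up(ref[155:171,252:268])     # near-right corner of the platform
    W=up(g[145:195,243:278])
    G=cv2.matchTemplate(W,t,cv2.TM_CCOEFF_NORMED)
    for dz in np.arange(-2,60,.25):
        d=proj(c,o-[0,0,dz/1000])[0]-a
        x,y=np.round((np.array([9,10])+d)*K).astype(int)
        if 0<=x<G.shape[1] and 0<=y<G.shape[0]: best.append((G[y,x],dz))
    return max(best)
if __name__=='__main__':
    s=sense(); print(s['clock'],s['eef_pos'],s['force'],'sunk',track())
E
python3 trk.py; python3 -c "
from trk import *
c=read_camera('scene');p=fit.p;o=fit.W(p,fit.f['mnr'](p))
print(proj(c,[o-[0,0,d/1000] for d in(0,20,40,60)]))"
```

```text
6.45 [ 0.5129951  -0.01830686  0.13227751] [-3.49505434 -1.43353002  6.12567896] sunk (np.float32(0.9515395), np.float64(-0.5))
[[258.06605989 166.96205537]
 [258.36213597 171.61354141]
 [258.6515877  176.15703336]
 [258.93462453 180.59609379]]
```

Emit:
play_rows --pt "0 0 2 0" --pt "0 0 1 0" --pt "0 0 0 0"

```text
clock: 7.02
eef_pos: [0.513, -0.0188, 0.1295]
tool_rot: [0.13, 0.992, -0.001, 0.0]
force: [-4.1, -2.6, 7.4]
gripper_width: 0.0007
gripper_force: 3.8
```

Emit:
play_rows --pt "0 0 2 0" --pt "0 0 0 0"

```text
clock: 7.28
eef_pos: [0.513, -0.019, 0.1274]
tool_rot: [0.13, 0.992, -0.001, 0.0]
force: [-3.2, -3.3, 6.7]
gripper_width: 0.0005
gripper_force: 3.9
```

```bash
python3 trk.py
```

```text
7.375 [ 0.51294848 -0.0189802   0.12746402] [-3.18186626 -5.1583827   6.37570462] sunk (np.float32(0.9782927), np.float64(1.75))
```

Emit:
play_rows --pt "0 0 1 0" --pt "0 0 0 0" --pt "0 0 0 0" --pt "0 0 0 0" --pt "0 0 0 0" --pt "0 0 0 0" --pt "0 0 0 0" --pt "0 0 0 0"

```text
clock: 8.43
eef_pos: [0.5129, -0.0191, 0.1265]
tool_rot: [0.13, 0.992, -0.001, 0.0]
force: [-3.1, -4.5, 7.1]
gripper_width: 0.0004
gripper_force: 4.1
```

```bash
python3 trk.py
```

```text
8.525 [ 0.51293915 -0.01908134  0.12653656] [-3.11356207 -4.56729281  8.25886869] sunk (np.float32(0.90890014), np.float64(10.25))
```

Emit:
play_rows --pt "0 0 0 0" --pt "0 0 0 0" --pt "0 0 0 0" --pt "0 0 0 0" --pt "0 0 0 0" --pt "0 0 0 0" --pt "0 0 0 0" --pt "0 0 -12 0"

```text
clock: 9.57
eef_pos: [0.5124, -0.0179, 0.1373]
tool_rot: [0.13, 0.991, 0.0, -0.001]
force: [0.5, -0.9, -0.2]
gripper_width: 0.0001
gripper_force: 0.0
```

Emit:
play_rows --pt "0 0 -50 0" --pt "40 0 -50 0" --pt "50 0 -30 0" --pt "50 0 0 0" --pt "50 0 0 0" --pt "50 0 0 0"

```text
clock: 10.32
eef_pos: [0.2803, 0.0444, 0.2665]
tool_rot: [0.13, 0.992, 0.0, 0.0]
force: [0.4, -0.4, 0.9]
gripper_width: 0.0003
gripper_force: 0.0
```

```bash
cat > lift.py <<'E'
import sys
from trk import *
print(sense()['eef_pos'],'sunk',track())
a=snap('scene',sys.argv[1])['pixels'][120:185,235:315]
cv2.imwrite('pics/z_'+sys.argv[1],cv2.resize(a,None,fx=8,fy=8,interpolation=cv2.INTER_CUBIC)[:,:,::-1])
E
python3 lift.py m1.png
```

```text
[0.27947451 0.04491309 0.26726977] sunk (np.float32(0.98197365), np.float64(23.25))
```

View pics/z_m1.png

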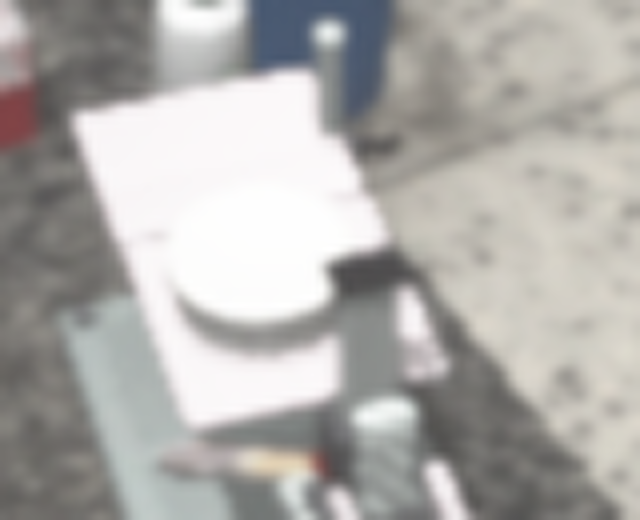

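The platform now stands slightly above the shelf (seam near crop (145,235)), about 4 teeth down (23.6 mm). I'll fit the shelf height more finely from sub-pixel edges in both images, using the two known platform heights.

```bash
cat > ed.py <<'E'
from h import *
from scipy.optimize import least_squares
from scipy.ndimage import map_coordinates, gaussian_filter1d
import fit
c=fit.cs; p0=fit.p
def edge(img,A,B,ts):
    # subpixel edge points: strongest white->dark step on normals of the predicted image line AB
    out=[]
    n=np.array([B[1]-A[1],A[0]-B[0]]); n/=np.linalg.norm(n); s=np.arange(-3,3.01,.1)
    for t in ts:
        q=A+(B-A)*t+n*s[:,None]; v=gaussian_filter1d(map_coordinates(img,[q[:,1],q[:,0]],order=3),4)
        g=np.abs(np.gradient(v)); i=g[3:-3].argmax()+3
        if v.max()-v.min()>40: out.append((t,*(q[i])))
    return out
g=lambda f:cv2.cvtColor(cv2.imread('pics/'+f),cv2.COLOR_BGR2GRAY).astype(float)
def P3(p,x,y,z): 
    q=p0.copy(); q[:3]=p[:3]; return fit.W(q,(x,y,z))
mx=p0[5]
def seg(p,kind,z):
    a={'mr':((-.05,.05),(.05,.05)),'mn':((-.05,.05),(-.05,.15)),'sl':((-.05,.234),(.05,.234)),'sn':((-.05,.158),(-.05,.234))}[kind]
    return proj(c,[P3(p,mx+x,y,z) for x,y in a])
def run(sets,dz=lambda p:None):
    p=np.array([*p0[:3],p0[7]])
    for it in range(3):
        obs=[]
        for f,kind,z,ts in sets:
            A,B=seg(p,kind,p[3] if z is None else z)
            obs.append((f,kind,z,edge(g(f),A,B,ts)))
        def res(q):
            r=[]
            for f,kind,z,pts in obs:
                A,B=seg(q,kind,q[3] if z is None else z); n=np.array([B[1]-A[1],A[0]-B[0]])/np.linalg.norm(B-A)
                r+=[(np.array(e[1:])-A)@n/np.sqrt(len(pts)) for e in pts]
            return np.array(r)
        s=least_squares(res,p,loss='soft_l1',f_scale=.1); p=s.x
    rr=res(p); i=0
    for f,kind,z,pts in obs:
        k=len(pts); print(f,kind,k,np.round(np.mean(rr[i:i+k])*np.sqrt(k),2),np.round(np.std(rr[i:i+k])*np.sqrt(k),2)); i+=k
    return p
if __name__=='__main__':
    L=np.linspace
    A=[('scene1.png','mr',.15,L(.08,.45,12)),('scene1.png','mn',.15,L(.1,.9,20))]
    B=[('m1.png','mr',.1264,L(.08,.45,12)),('m1.png','mn',.1264,L(.1,.9,20))]
    S1=[('scene1.png','sl',None,L(.08,.9,20)),('scene1.png','sn',None,L(.3,.9,16))]
    S2=[('m1.png','sl',None,L(.08,.9,20)),('m1.png','sn',None,L(.1,.9,16))]
    for s in (A+S1,B+S2,A+B+S1+S2): print(np.round(run(s),4))
E
python3 ed.py
```

```text
scene1.png mr 12 0.01 0.05
scene1.png mn 20 0.2 0.6
scene1.png sl 20 -0.01 0.1
scene1.png sn 16 -0.03 0.06
[ 0.5079  0.1078 -0.2219  0.1227]
m1.png mr 12 -0.0 0.05
m1.png mn 20 -0.01 0.08
m1.png sl 20 0.0 0.09
m1.png sn 16 0.01 0.07
[ 0.5078  0.1082 -0.2237  0.1224]
scene1.png mr 12 -0.04 0.05
scene1.png mn 20 0.21 0.61
m1.png mr 12 0.05 0.05
m1.png mn 20 -0.01 0.09
scene1.png sl 20 -0.0 0.1
scene1.png sn 16 -0.01 0.06
m1.png sl 20 -0.0 0.08
m1.png sn 16 -0.01 0.05
[ 0.5079  0.108  -0.2228  0.1226]
```

Shelf comes out at z≈122.5 mm, about 27.5–28 mm below the start. The tooth that suits is the fifth (29.5 mm), which is one more. I'll return above the head for a short press.

```bash
sed -i 's/\[.512,-.0175,.145\]/[.5126,-.0178,.139]/' st.py; python3 st.py
```

```text
10.625 [0.28237208 0.04375843 0.26655862] [-0.05936802 -0.30143209 -0.71890316] 0.00031578968838004965 tool d mm [-2.383e+02 -1.000e-01  1.277e+02]
```

Emit:
play_rows --pt "-50 0 0 0" --pt "-50 0 0 0" --pt "-50 0 0 0" --pt "-50 0 0 0" --pt "-38 0 0 0" --pt "0 0 40 0" --pt "0 0 0 0" --pt "0 0 0 0"

```text
clock: 11.62
eef_pos: [0.512, -0.0177, 0.2263]
tool_rot: [0.13, 0.991, 0.0, -0.001]
force: [0.1, -0.1, 0.6]
gripper_width: 0.0006
gripper_force: 0.0
```

```bash
python3 st.py
```

```text
11.625 [ 0.51199624 -0.01769216  0.22631083] [ 0.12203393 -0.08327313  0.62642032] 0.0006171184330168103 tool d mm [-0.7  0.1 87.3]
```

Emit:
play_rows --pt "-0.5 0 40 0" --pt "0 0 30 0" --pt "0 0 13 0" --pt "0 0 4 0" --pt "0 0 0 0" --pt "0 0 0 0"

```text
clock: 12.38
eef_pos: [0.5132, -0.0179, 0.1408]
tool_rot: [0.13, 0.992, -0.0, 0.001]
force: [0.1, -0.0, -0.0]
gripper_width: 0.0003
gripper_force: 0.0
```

```bash
python3 trk.py
```

```text
12.475 [ 0.51287432 -0.01778122  0.14034307] [ 0.39446766 -1.39175646 -0.31831437] sunk (np.float32(0.62891245), np.float64(24.0))
```

Emit:
play_rows --pt "0 0 3 0" --pt "0 0 3 0" --pt "0 0 2 0" --pt "0 0 0 0"

```text
clock: 13.02
eef_pos: [0.5124, -0.0182, 0.132]
tool_rot: [0.13, 0.992, -0.001, 0.0]
force: [-2.4, -2.1, 5.4]
gripper_width: 0.0001
gripper_force: 2.8
```

Emit:
play_rows --pt "0 0 3 0" --pt "0 0 2.2 0" --pt "0 0 0 0" --pt "0 0 0 0" --pt "0 0 -12 0" --pt "0 0 0 0" --pt "0 0 0 0" --pt "0 0 0 0"

```text
clock: 14.02
eef_pos: [0.5117, -0.0175, 0.1375]
tool_rot: [0.13, 0.992, 0.0, -0.001]
force: [0.3, 0.1, -0.7]
gripper_width: 0.0002
gripper_force: 0.0
```

```bash
python3 trk.py
```

```text
14.125 [ 0.51184833 -0.01754637  0.1376403 ] [-0.16824789 -0.44271008 -0.52250247] sunk (np.float32(0.55162346), np.float64(28.25))
```

Down about one tooth. I'll retract and check that it's level.

Emit:
play_rows --pt "0 0 -50 0" --pt "40 0 -50 0" --pt "50 0 -30 0" --pt "50 0 0 0" --pt "50 0 0 0" --pt "50 0 0 0" --pt "0 0 0 0"

```text
clock: 15.05
eef_pos: [0.28, 0.0445, 0.2677]
tool_rot: [0.129, 0.992, 0.0, 0.002]
force: [1.5, 0.5, 1.6]
gripper_width: 0.0005
gripper_force: 0.0
```

```bash
python3 lift.py m2.png
python3 - <<'E'
import ed; import numpy as np
L=np.linspace
for h in (.1205,):
    print(ed.run([('m2.png','mr',h,L(.08,.45,12)),('m2.png','mn',h,L(.1,.9,20)),('m2.png','sl',None,L(.08,.9,20)),('m2.png','sn',None,L(.1,.9,16))]))
    print(ed.run([('m1.png','mr',.1264,L(.08,.45,12)),('m1.png','mn',.1264,L(.1,.9,20)),('m2.png','mr',h,L(.08,.45,12)),('m2.png','mn',h,L(.1,.9,20)),('m2.png','sl',None,L(.08,.9,20)),('m2.png','sn',None,L(.1,.9,16))]))
E
```

```text
[0.2816648  0.04393269 0.26736422] sunk (np.float32(0.9332682), np.float64(28.25))
m2.png mr 12 -0.0 0.07
m2.png mn 20 -0.02 0.12
m2.png sl 20 0.0 0.1
m2.png sn 16 0.02 0.07
[ 0.507619    0.10825605 -0.22512974  0.12250831]
m1.png mr 12 0.0 0.05
m1.png mn 20 -0.02 0.09
m2.png mr 12 -0.01 0.07
m2.png mn 20 -0.0 0.1
m2.png sl 20 0.0 0.1
m2.png sn 16 0.02 0.06
[ 0.50770521  0.10826793 -0.22483808  0.12245104]
```

View pics/z_m2.png

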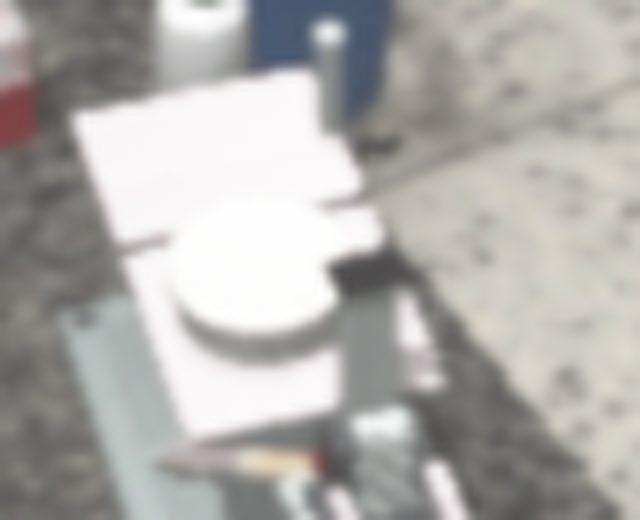

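The platform looks level with the shelf: a thin even seam runs from (117,248) to (375,205), and the jar is still in place. Its height was unchanged between two readings a second apart, so the pawl is holding. One tooth up was too high and one more would be clearly too low, so I'm handing in.

```bash
python3 -c "
from trk import *
print(track(),sense()['force']); print(bot.hand_in())"
```

```text
(np.float32(0.9333598), np.float64(28.25)) [ 0.09884888 -0.16400513  0.537698  ]
the job is handed in; nothing more can be done
None
```

I lowered the platform five teeth (about 29.5 mm) and handed the job in; the pawl is holding it steady, level with the shelf to within about 2 mm by the camera fit, with the jar still in place.

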